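# Tip the freezer box flat into its taped square

### The arm

A 6-joint arm with a two-finger parallel gripper is mounted at the origin on a cart in front of the work surface, level with it; the furniture and walls round the work are solid. World frame = base frame: x ahead of the robot, y to its left, z up, the work surface at z = 0. Lengths are in mm, angles in rad, forces in N, time in s.
With the tool pointing down it reaches from about 300 to 825 mm from the base axis. Payload 5.4 kg.
Tool frame: the origin (TCP) lies at the very end of the fingers, on their centre line; the grasp point (between the pads) lies 19 mm behind it; z points along the fingers, y is the direction in which the jaws open and shut (so a half turn about z gives the same grasp; the last joint's range is limited). The gripper opens to 92 mm and grips with 3 to 60 N. Pads are 20 mm wide; open, the fingers measure 128 mm over their backs; the gripper's body (75 mm by 189 mm) begins 69 mm behind the grasp point.
Start: joints at [1.083, 0.158, 1.597, -0, 1.386, -0.21], TCP at [157.699, 552.935, 214.601] pointing down, gripper open.
Joint ranges: [-2.91, 2.91], [-0.94, 2.29], [0.18, 2.7], [-1.29, 4.43], [0.17, 2.64], [-3, 3]. Speed limits (rad/s): [2.57, 2.57, 3.14, 3.14, 3.14, 3.14].

### API

Orientations are given as a unit quaternion [x, y, z, w].
In Python, from bench import arm, hand, kin, read_camera, camera_model, workorder gives the robot as it stands. The module is installed in compiled form; this text tells all that it offers. Calls block until the motion is done:
- arm.movep(position, orientation): joint-space move of the TCP to a pose.
- arm.movel(position, attitude=None, feed=150): straight line of the TCP; attitude=None keeps the orientation; feed is the mean speed in mm/s.
- arm.move_joints(angles): joint-space move.
- hand.gripper_to(opening, strength=None): finger opening in mm; strength is the grip in N (None keeps the last); returns when the fingers have stopped.
- arm.pause(seconds).
- kin.ik(position, orientation): joint angles nearest the present ones, or None.
- read_camera(name): name is "side" or "top"; returns (picture, depth): 400x640x3 uint8, red, green, blue; 400x640 float32, mm along the optical axis (not along the pixel's ray), 0 where there is no reading.
- camera_model(name): a dict with "mtx" (3x3 intrinsics, pixels), "k1" (the pictures are not rectified: a ray, as slopes to the right and down, at radius r is drawn at 1 + k1 r^2 times it, then the intrinsics apply), "T" (4x4, takes a point from camera to world coordinates). Camera axes: x right, y down, z forward; pixel columns grow to the right and rows downward; lengths in mm; the calibration is good to about 2 mm. A picture is of the moment at which its call begins. camera_model takes no time and is no camera call.
A pose or a line that the arm cannot do raises arm.PlanningError and nothing moves.
- workorder.job_done(): hands the job in, once; it reports no verdict.
Readings, each from a call of its own:
- arm.current_time(): time.
- arm.current_qpos(): joint angles.
- arm.current_joint_velocities(): joint speeds.
- arm.current_joint_torque(): joint torques, N m.
- arm.current_tcp_pos(): TCP position.
- arm.current_tool_rot(): TCP orientation.
- arm.current_force(): force on the tool from outside, world axes, zero at the start.
- arm.current_moment(): the same for the moment, N m.
- arm.current_finger_gap(): finger opening in mm.
Only numpy, scipy, OpenCV 4.12 (cv2) and the standard library are available. Lean on these libraries where they do the work, as an engineer would, in place of code of your own. Each camera call takes 0.05 s, during which the arm holds its last target.

### The job

The freezer box standing on its side belongs flat, lid up, in the square taped on the bench. Without gripping or lifting anything, first slide the roll of labels with the fingertips until it lies wholly clear of the square, and only then gently push the box near its top so that it topples onto its underside and lies lid up, wholly inside the tape. Leave the other things on the bench where they are.

Things in the scene. Friction and masses are not known exactly. Their poses are not given: they have to be found in the camera images.
- outline: Square of flat black marking tape on the bench: 176 x 176 mm inside the tape, tape 12 mm wide and flat (nothing to bump into). Origin at the centre of the square on the bench top, x and y along its sides, z up. The freezer box stands on the line at its -y side and is to fall along +y
- box_centre (a point): Centre of the freezer box: closed blue and white card box, lid fixed, 128 x 128 x 52 mm (52 from underside to lid), about 0.12 kg. Own axes: z from underside to lid, x and y along the 128 mm sides. It starts on one narrow side, 128 mm high, y axis up, lid looking along the outline's -y, underside looking towards the square
- roll_centre (a point): Centre of the roll of labels: white paper roll lying flat inside the square, 67 mm diameter, 31 mm high, hole upwards, z up; centre 15.5 mm above the bench. It slides when pushed at its side
- freezer_box: The same freezer box; origin at the centre of its underside, axes as box_centre. The lower edge of the underside, about which it tips, starts about 64 mm from the square's centre on its -y side, so if it tips without sliding it lies about centred. A few newtons on the lid side near the top tip it; pushed low it slides
- label_roll: The same roll of labels; origin at the centre of its underside
- box_corner0 (a point): corner of the underside of the freezer box at its own (+64, +64) mm in x, y; all four must end inside the taped square
- box_corner1 (a point): corner of the underside of the freezer box at its own (-64, +64) mm in x, y; all four must end inside the taped square
- box_corner2 (a point): corner of the underside of the freezer box at its own (-64, -64) mm in x, y; all four must end inside the taped square
- box_corner3 (a point): corner of the underside of the freezer box at its own (+64, -64) mm in x, y; all four must end inside the taped square
- stain_bottle: Bystander: small white bottle with red cap, 37 mm diameter, 82 mm high, standing beyond the box, outside the +x side of the square; origin at the centre of its underside
- petri_dish: Bystander: round flat dish, 62 mm diameter, 15 mm high, outside the +x side of the square; origin at the centre of its underside
- marker_pen: Bystander: marker pen lying on the robot's side of the square, 17 x 135 x 16 mm, long along its y; origin under its middle
- amber_bottle: Bystander: brown bottle with black cap, 63 mm diameter, 132 mm high, standing far left near the analyser; origin at the centre of its underside
- pipette: Bystander: pipette, 26 x 234 x 33 mm, long along its y, lying along the left edge of the bench; origin under its middle
There are look-alikes about, which are no part of the job. What is shaped like the label_roll but red or yellow is not meant.

How it is judged (in metres and radians):
On the way, in this order (a step that is already met when the one before it is completed fails the run):
1. the roll of labels lies wholly outside the square while the box still stands ((x of roll_centre in the frame of outline above 0.121 m or x of roll_centre in the frame of outline below -0.121 m or y of roll_centre in the frame of outline above 0.121 m or y of roll_centre in the frame of outline below -0.121 m) and angle between box_centre's own z axis and vertical above 1.45 rad and height (world z) of label_roll below 0.005 m), for 0.2 s.
2. the box lies flat, lid up, wholly inside the tape (angle between box_centre's own z axis and vertical below 0.08 rad and height (world z) of box_centre below 0.031 m and x of box_corner0 in the frame of outline between -0.091 and 0.091 m and y of box_corner0 in the frame of outline between -0.091 and 0.091 m and x of box_corner1 in the frame of outline between -0.091 and 0.091 m and y of box_corner1 in the frame of outline between -0.091 and 0.091 m and x of box_corner2 in the frame of outline between -0.091 and 0.091 m and y of box_corner2 in the frame of outline between -0.091 and 0.091 m and x of box_corner3 in the frame of outline between -0.091 and 0.091 m and y of box_corner3 in the frame of outline between -0.091 and 0.091 m), for 0.2 s.
At the end, for the whole second after the job is handed in: The box rests flat, lid up (0.08 rad), all four underside corners inside the inner edge of the tape (3 mm grace); the roll rests flat on the bench, its centre over 121 mm from the square's centre along the square's x or y, so wholly outside the inner edge of the tape (all of step 2 and linear speed of each of freezer_box, label_roll below 0.02 m/s and (x of roll_centre in the frame of outline above 0.121 m or x of roll_centre in the frame of outline below -0.121 m or y of roll_centre in the frame of outline above 0.121 m or y of roll_centre in the frame of outline below -0.121 m) and angle between roll_centre's own z axis and vertical below 0.1 rad and height (world z) of label_roll between -0.005 and 0.005 m); the robot touches nothing.
It fails at once if the freezer box is lifted (its centre above 80 mm; tipping alone raises it to 69 mm) (height (world z) of box_centre above 0.08 m).
It fails at once if the roll of labels is lifted or tipped up (height (world z) of label_roll above 0.012 m or angle between roll_centre's own z axis and vertical above 0.4 rad).
It fails at once if the box or the roll is gripped or pressed hard (over 18 N from the fingers) (contact force between the fingers and freezer_box above 18 N or contact force between the fingers and label_roll above 18 N).
It fails at once if a bystander is moved more than 20 mm (distance of any of stain_bottle, petri_dish, marker_pen, amber_bottle, pipette from where it was at the start of the episode above 0.02 m).
It also fails if it takes over 45 s, if anything falls off the work surface, if the arm or the gripper's body presses on something with over 40 N, if the wrist force passes 120 N, or if a joint passes its speed limit or range.

## Working session

There is one attempt and no reset: what is moved stays moved. The work goes in short steps, each a Python script; the robot and the scene stay as the last script left them, time stands still between calls to the robot, and variables do not carry over. Pictures are saved under pics/ and viewed, and the job is handed in when it is done.

```bash
mkdir -p pics; python3 - <<'E'
from bench import arm, hand, kin, read_camera, camera_model
import cv2, numpy as np
for n in ("top","side"):
    p,d=read_camera(n); cv2.imwrite(f"pics/{n}0.png",p[:,:,::-1]); np.savez(f"{n}0.npz",p=p,d=d)
    m=camera_model(n); print(n,m["mtx"],m["k1"],m["T"])
print(arm.current_time(),arm.current_tool_rot(),arm.current_finger_gap())
E
```

```text
top [[416.78115634   0.         317.8042263 ]
 [  0.         416.78115634 192.10481488]
 [  0.           0.           1.        ]] -0.058535438733810126 [[ 1.72087833e-02 -9.80557053e-01  1.95478190e-01  3.57294975e+02]
 [-9.99649012e-01 -2.08118102e-02 -1.63927446e-02  7.67564927e+01]
 [ 2.01422763e-02 -1.95127480e-01 -9.80571035e-01  1.00415684e+03]
 [ 0.00000000e+00  0.00000000e+00  0.00000000e+00  1.00000000e+00]]
side [[490.6444736    0.         317.53983676]
 [  0.         490.6444736  195.11157855]
 [  0.           0.           1.        ]] -0.0012050880802259448 [[ 9.24039686e-01 -1.63490529e-01  3.45574167e-01  1.45337169e+02]
 [-3.81871224e-01 -3.52100822e-01  8.54517045e-01 -8.93023586e+02]
 [-1.80284956e-02 -9.21572492e-01 -3.87787462e-01  5.34247263e+02]
 [ 0.00000000e+00  0.00000000e+00  0.00000000e+00  1.00000000e+00]]
0.1 [ 1.38431078e-01  9.90371714e-01 -7.88057212e-04 -2.88703166e-04] 91.81562996061321
```

View pics/top0.png

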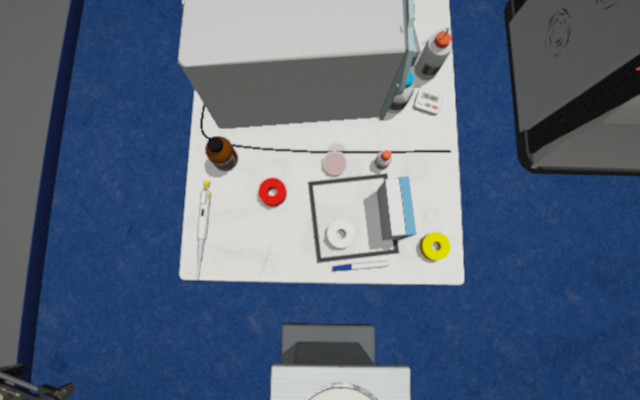

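View pics/side0.png

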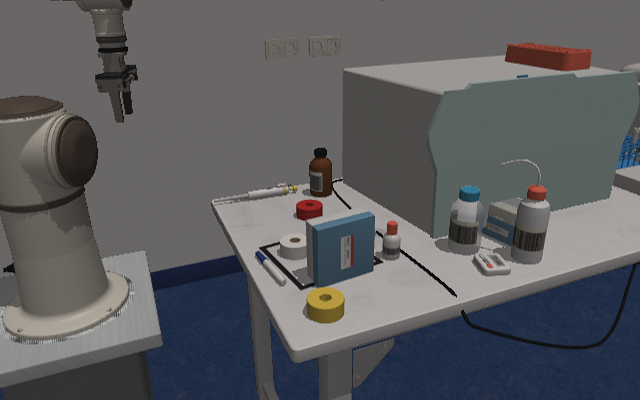

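The top view shows the square at about (310–400, 178–262) px, the box on its right (−y) side and the white roll at (340, 235). The pen is below the square, the dish and stain bottle above it. The clear way out for the roll is to the left (+y). I'll measure these next.

```bash
cat > h.py <<'E'
import numpy as np, cv2
from bench import camera_model
def rays(n,uv):
    m=camera_model(n); K=m["mtx"]; k=m["k1"]; T=m["T"]
    uv=np.atleast_2d(np.asarray(uv,float)); q=np.c_[(uv[:,0]-K[0,2])/K[0,0],(uv[:,1]-K[1,2])/K[1,1]]
    s=q.copy()
    for _ in range(8): s=q/(1+k*(s**2).sum(1,keepdims=True))
    return T[:3,3], np.c_[s,np.ones(len(s))]@T[:3,:3].T
def onplane(n,uv,z):
    o,d=rays(n,uv); return o+d*((z-o[2])/d[:,2])[:,None]
def proj(n,P):
    m=camera_model(n); T=m["T"]; c=(np.atleast_2d(P)-T[:3,3])@T[:3,:3]; s=c[:,:2]/c[:,2:]
    s=s*(1+m["k1"]*(s**2).sum(1,keepdims=True)); return s*m["mtx"][0,0]+m["mtx"][:2,2]
def ortho(n,p,z,x0,x1,y0,y1,s):
    # image: right=-y, up=+x, s px/mm
    H=int((x1-x0)*s); W=int((y1-y0)*s); v,u=np.mgrid[:H,:W]
    P=np.c_[(x1-v.ravel()/s),(y1-u.ravel()/s),np.full(H*W,z)]
    q=proj(n,P).astype(np.float32).reshape(H,W,2)
    return cv2.remap(p,q[...,0],q[...,1],cv2.INTER_LINEAR)
E
python3 - <<'E'
from h import *
for n in("top","side"):
    f=np.load(n+"0.npz"); p=f["p"]
    o=ortho(n,p,0,300,650,-250,200,1.7)
    cv2.imwrite(f"pics/o_{n}.png",o[:,:,::-1])
E
```

```text
(no output)
```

View pics/o_top.png

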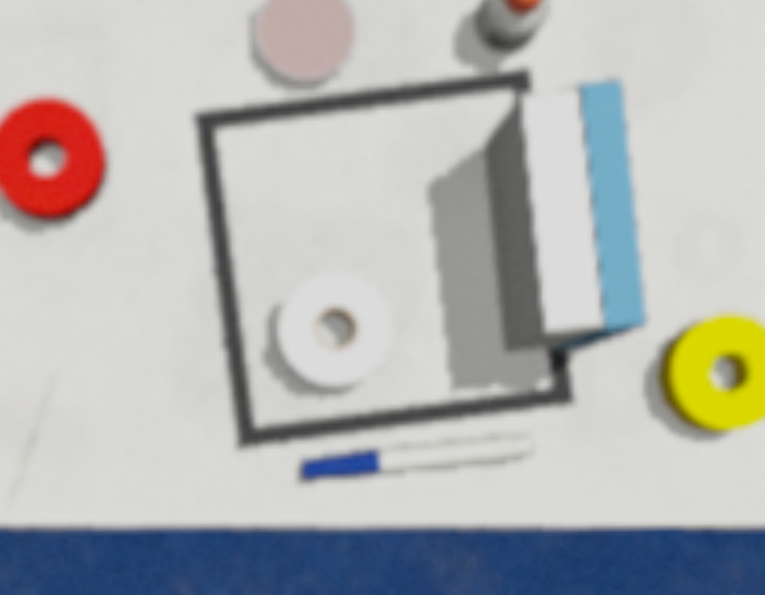

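View pics/o_side.png

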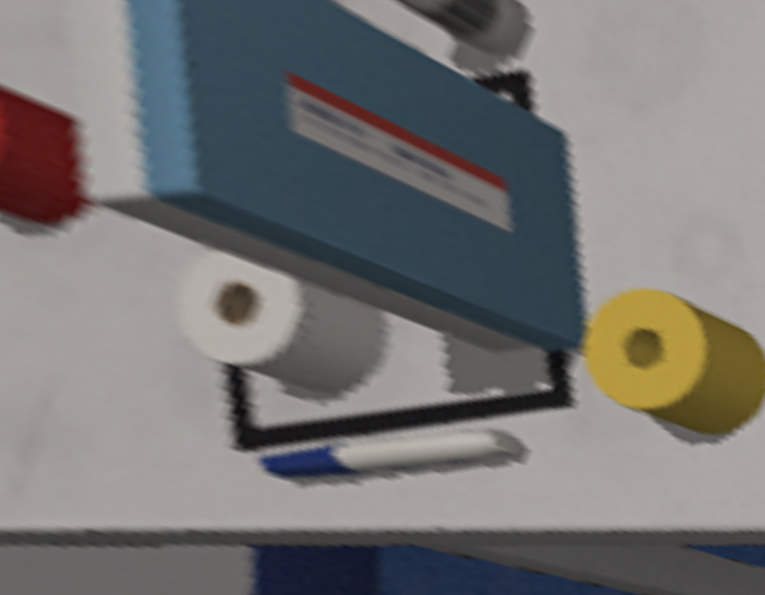

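```bash
cat > meas.py <<'E'
from h import *
s=3
def outline(p):
    o=ortho("top",p,0,360,620,-160,100,s); cv2.imwrite("pics/tmp.png",o[:,:,::-1])
    g=o.max(2); return o,g
def quad(mask):
    c=max(cv2.findContours(mask,0,2)[0],key=cv2.contourArea); return c
def roll(n,p):
    o=ortho(n,p,31,360,620,-160,250,s); h=cv2.cvtColor(o,cv2.COLOR_RGB2HSV)
    return o
E
python3 - <<'E'
from meas import *
p=np.load("top0.npz")["p"]; d=np.load("top0.npz")["d"]
o,g=outline(p); m=((g<85)*255).astype(np.uint8)
# tape: lines; fit by sides
W=lambda q:(620-q[1]/s,100-q[0]/s)
v,u=np.nonzero(m); x=620-v/s; y=100-u/s
th=0.133; R=np.array([[np.cos(th),-np.sin(th)],[np.sin(th),np.cos(th)]]); c=np.array([497.6,-25.9])
for it in range(4):
    L=(np.c_[x,y]-c)@R
    res={}
    for name,a,b,sg in(("+y",1,0,1),("-x",0,1,-1),("+x",0,1,1)):
        k=(abs(L[:,a]*sg-94)<12)&(abs(L[:,b]+ (15 if a==0 else 0))<(60 if a==0 else 75))
        f=np.polyfit(L[k,b],L[k,a],1); res[name]=f; print(name,f,k.sum())
    dth=-np.mean([-res["+y"][0]*-1*-1 if 0 else res["+y"][0]]) # dx/dy... +y: y=f0*x+f1 -> angle f0
    ax=np.mean([-res["+x"][0],-res["-x"][0]])
    th+= (res["+y"][0]+ax)/2
    sh=np.array([(res["+x"][1]+res["-x"][1])/2,res["+y"][1]-94]); c=c+R@sh
    R=np.array([[np.cos(th),-np.sin(th)],[np.sin(th),np.cos(th)]])
print("outline",c,th)
# roll on top plane z=31
from bench import camera_model
for n in("top","side"):
    p=np.load(n+"0.npz")["p"]
    o=ortho(n,p,31,380,620,-160,100,s)
    cv2.imwrite(f"pics/r_{n}.png",o[:,:,::-1])
np.savez("outline.npz",c=c,th=th)
# depth cloud
u,v=np.meshgrid(np.arange(640),np.arange(400))
uv=np.c_[u.ravel(),v.ravel()]
for n in("top","side"):
    d=np.load(n+"0.npz")["d"].ravel(); oo,r=rays(n,uv); P=oo+r*d[:,None]; ok=(d>0)
    L=(P[:,:2]-c)@R
    k=ok&(abs(L[:,0])<95)&(abs(L[:,1])<95)&(abs(P[:,2]-31)<4)&(L[:,1]>-30)
    Q=L[k]; 
    if len(Q)>20: print(n,"roll",cv2.minEnclosingCircle(Q.astype(np.float32)),len(Q),P[k,2].mean())
    k=ok&(abs(L[:,0])<100)&(abs(L[:,1]+90)<80)&(P[:,2]>122)&(P[:,2]<136)
    Q=L[k]; print(n,"boxtop",cv2.minAreaRect(Q.astype(np.float32)),len(Q),P[k,2].mean())
    k=ok&(abs(L[:,0])<75)&(L[:,1]<-60)&(L[:,1]>-130)&(P[:,2]>15)&(P[:,2]<115)
    print(n,"side",np.percentile(L[k],[1,5,50,95,99],axis=0),k.sum())
E
```

```text
+y [-1.27616164e-03  9.41071500e+01] 6029
-x [ 1.78159423e-03 -9.32134873e+01] 4506
+x [9.01763104e-04 9.48327033e+01] 4253
+y [8.06110135e-05 9.39992601e+01] 6029
-x [ 4.94861200e-04 -9.40228786e+01] 4506
+x [-4.05679911e-04  9.40231824e+01] 4253
+y [6.26172497e-05 9.39999999e+01] 6029
-x [ 5.12849367e-04 -9.40230320e+01] 4506
+x [-3.87690052e-04  9.40230298e+01] 4253
+y [6.25984707e-05 9.40000000e+01] 6029
-x [ 5.12868140e-04 -9.40230309e+01] 4506
+x [-3.87671277e-04  9.40230309e+01] 4253
outline [498.38849563 -25.68714937] 0.13170910884745968
top roll ((-40.77560806274414, 36.76237106323242), 33.632774353027344) 554 30.58036166436661
top boxtop ((-3.8345985412597656, -89.66405487060547), (52.804779052734375, 125.49205017089844), 88.21177673339844) 1371 126.47016444865332
top side [[ -67.02690421 -108.38214   ]
 [ -66.42596412  -93.70331951]
 [ -14.46882108  -63.9943243 ]
 [  51.04399167  -62.17115899]
 [  56.57557287  -61.74848116]] 522
side roll ((-41.58515930175781, 34.64221954345703), 35.116973876953125) 321 30.00584622826064
side boxtop ((-4.546085357666016, -91.11225891113281), (57.390113830566406, 128.84181213378906), 86.73463439941406) 847 125.88535460671021
side side [[ -70.18625271 -119.19210258]
 [ -69.24333789 -118.29227209]
 [ -21.59010252 -115.30257305]
 [  49.06681978  -77.34290215]
 [  55.77753399  -65.64910741]] 3059
```

View pics/r_top.png

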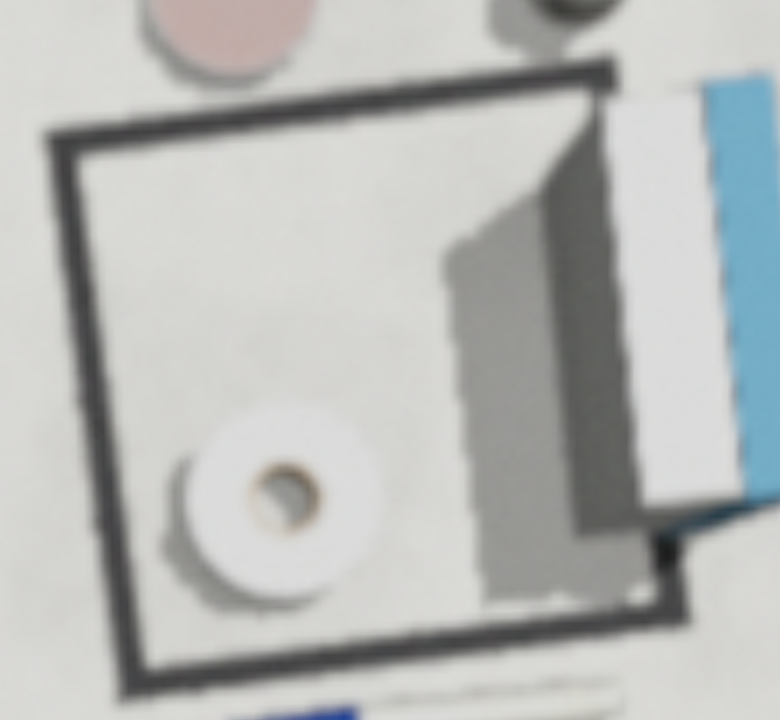

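```bash
cat >> h.py <<'E'
from scipy.spatial.transform import Rotation
_f=np.load("outline.npz"); C=_f["c"]; TH=float(_f["th"])
EX=np.array([np.cos(TH),np.sin(TH),0]); EY=np.array([-np.sin(TH),np.cos(TH),0])
def Wd(x,y,z): return [float(a) for a in np.r_[C,0]+x*EX+y*EY+[0,0,z]]
def quat(sg): 
    return [float(a) for a in Rotation.from_matrix(np.c_[sg*EY,sg*EX,[0,0,-1]]).as_quat()]
E
python3 - <<'E'
from h import *
from bench import arm,hand,kin
for sg in(1,-1):
    for P in((-41,-9,200),(-41,-9,9),(-41,96,9),(-41,96,200),(-4,-150,200),(-4,-150,118),(-4,-60,118)):
        q=kin.ik(Wd(*P),quat(sg)); print(sg,P,None if q is None else np.round(q,2))
E
```

```text
1 (-41, -9, 200) [-0.35 -0.14  1.92 -0.    1.35 -0.48]
1 (-41, -9, 9) [-0.35  0.15  2.06 -0.    0.93 -0.48]
1 (-41, 96, 9) [-0.13  0.12  2.09 -0.    0.93 -0.26]
1 (-41, 96, 200) [-0.13 -0.17  1.95 -0.    1.36 -0.26]
1 (-4, -150, 200) [-0.55  0.09  1.7  -0.    1.35 -0.68]
1 (-4, -150, 118) [-0.55  0.17  1.78 -0.    1.19 -0.68]
1 (-4, -60, 118) [-0.41  0.09  1.87 -0.    1.18 -0.54]
-1 (-41, -9, 200) [-0.35 -0.14  1.92 -0.    1.35  2.66]
-1 (-41, -9, 9) [-0.35  0.15  2.06 -0.    0.93  2.66]
-1 (-41, 96, 9) [-0.13  0.12  2.09 -0.    0.93  2.88]
-1 (-41, 96, 200) [-0.13 -0.17  1.95 -0.    1.36  2.88]
-1 (-4, -150, 200) [-0.55  0.09  1.7  -0.    1.35  2.46]
-1 (-4, -150, 118) [-0.55  0.17  1.78 -0.    1.19  2.46]
-1 (-4, -60, 118) [-0.41  0.09  1.87 -0.    1.18  2.6 ]
```

```bash
python3 - <<'E'
from h import *
from bench import arm,hand,kin,read_camera
hand.gripper_to(36)
arm.movep(Wd(-41,-9,200),quat(1))
arm.movel(Wd(-41,-9,9),feed=120)
print(arm.current_time(),arm.current_force())
for n in("top","side"):
    p,d=read_camera(n); cv2.imwrite(f"pics/{n}1.png",p[:,:,::-1])
E
```

```text
5.1417 [ 0.06731401 -0.87074448  1.00151332]
```

View pics/side1.png

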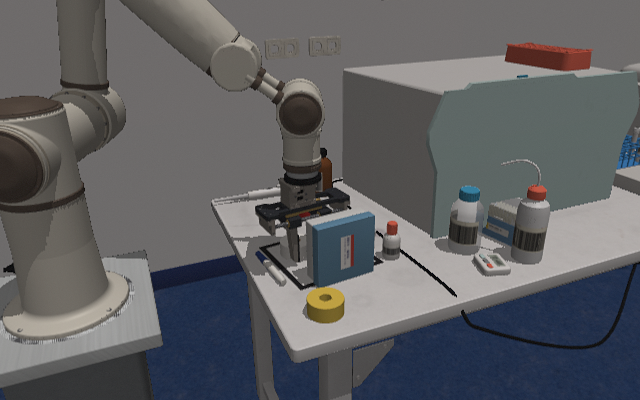

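View pics/top1.png

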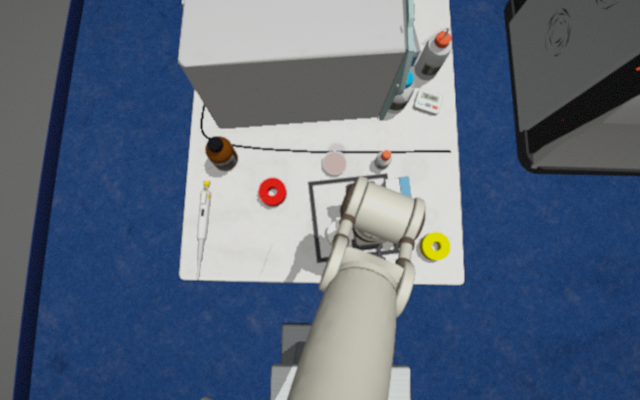

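The side view shows the fingers down behind the box, which still stands where it was, corners at about (307, 217) and (375, 215) px. The roll is still in place at about (333, 235) in the top view, so I'll push it along +y.

```bash
python3 - <<'E'
from h import *
from bench import arm,hand,kin,read_camera
arm.movel(Wd(-41,95,9),feed=35)
print(arm.current_time(),arm.current_force())
arm.movel(Wd(-41,80,9),feed=60)
arm.movel(Wd(-41,60,200),feed=150)
arm.movep(Wd(-4,-150,200),quat(1))
print(arm.current_time())
for n in("top","side"):
    p,d=read_camera(n); cv2.imwrite(f"pics/{n}2.png",p[:,:,::-1]); np.savez(f"{n}2.npz",p=p,d=d)
    u,v=np.meshgrid(np.arange(640),np.arange(400)); uv=np.c_[u.ravel(),v.ravel()]
    d=d.ravel(); oo,r=rays(n,uv); P=oo+r*d[:,None]
    L=np.c_[(P-np.r_[C,0])@EX,(P-np.r_[C,0])@EY]
    k=(d>0)&(L[:,0]>-95)&(L[:,0]<20)&(L[:,1]>20)&(L[:,1]<180)&(abs(P[:,2]-31)<4)
    if k.sum()>20: print(n,"roll",cv2.minEnclosingCircle(L[k].astype(np.float32)),k.sum())
E
```

```text
8.3667 [-0.45282459 -0.64452805 -0.88983566]
11.0583
top roll ((-40.712486267089844, 133.84622192382812), 33.56072235107422) 567
side roll ((-43.373199462890625, 132.28988647460938), 35.220985412597656) 290
```

View pics/top2.png

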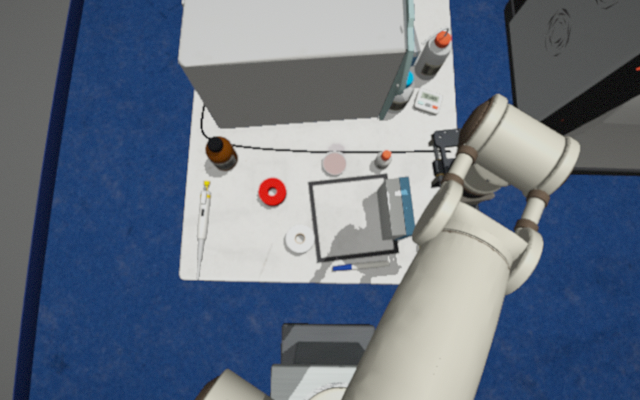

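View pics/side2.png

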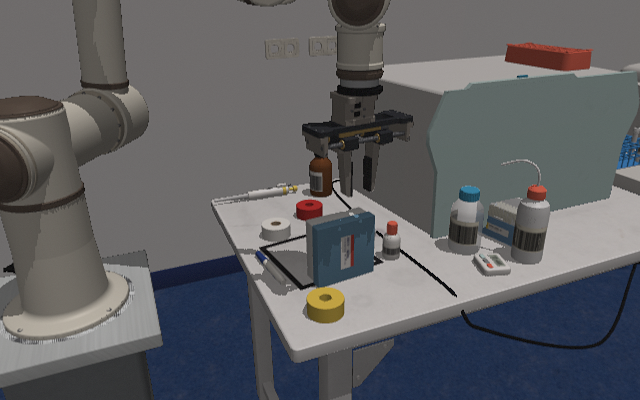

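The roll now lies left of the square at (299, 239) px, y ≈ 133 mm in the outline frame, so it is clear. The box still stands. I'll tip it now.

```bash
python3 - <<'E'
from h import *
from bench import arm,hand,kin,read_camera
arm.movel(Wd(-4,-150,118),feed=120)
arm.movel(Wd(-4,-130,118),feed=60)
for y in np.arange(-124,-69,6):
    arm.movel(Wd(-4,y,118),feed=30); print(round(y),np.round(arm.current_force(),2))
arm.pause(0.5)
print(arm.current_time())
for n in("top","side"):
    p,d=read_camera(n); cv2.imwrite(f"pics/{n}3.png",p[:,:,::-1]); np.savez(f"{n}3.npz",p=p,d=d)
E
```

```text
-124 [-0.16 -1.03  0.63]
-118 [-0.08 -0.71  0.4 ]
-112 [ 0.35  0.57 -1.4 ]
-106 [-0.4   1.29 -0.01]
-100 [ 0.15 -0.65 -0.69]
-94 [ 0.28 -0.51 -0.3 ]
-88 [ 0.47 -0.06  0.36]
-82 [-0.05 -0.37  0.29]
-76 [-0.6  -0.62  0.03]
-70 [-0.71  0.1  -0.03]
16.475
```

View pics/side3.png

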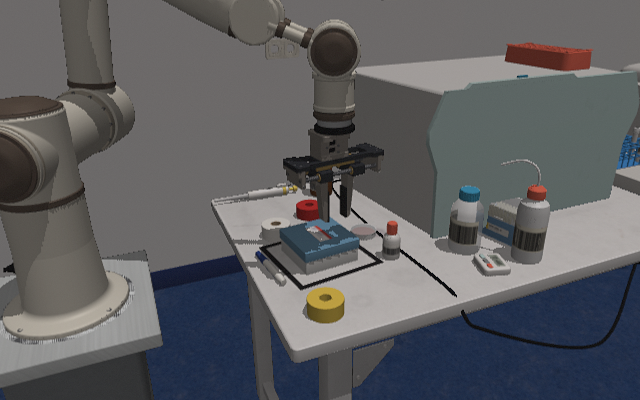

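The box has toppled and lies lid up at about (318, 247) px. I'll retract and check.

```bash
python3 - <<'E'
from h import *
from bench import arm,hand,kin,read_camera
arm.movel(Wd(-4,-90,230),feed=200)
arm.movep(Wd(-20,-260,260),quat(1))
print(arm.current_time(),arm.current_force())
for n in("top","side"):
    p,d=read_camera(n); cv2.imwrite(f"pics/{n}4.png",p[:,:,::-1]); np.savez(f"{n}4.npz",p=p,d=d)
    u,v=np.meshgrid(np.arange(640),np.arange(400)); uv=np.c_[u.ravel(),v.ravel()]
    d=d.ravel(); oo,r=rays(n,uv); P=oo+r*d[:,None]
    L=np.c_[(P-np.r_[C,0])@EX,(P-np.r_[C,0])@EY]
    k=(d>0)&(L[:,0]>-95)&(L[:,0]<20)&(L[:,1]>80)&(L[:,1]<190)&(abs(P[:,2]-31)<4)
    if k.sum()>20: print(n,"roll",cv2.minEnclosingCircle(L[k].astype(np.float32)),k.sum())
    k=(d>0)&(abs(L[:,0])<100)&(abs(L[:,1])<120)&(abs(P[:,2]-52)<6)
    if k.sum()>20: 
        r_=cv2.minAreaRect(L[k].astype(np.float32)); print(n,"box",r_,np.round(cv2.boxPoints(r_)),np.percentile(P[k,2],[2,50,98]),k.sum())
p=np.load("top4.npz")["p"]
cv2.imwrite("pics/o4.png",ortho("top",p,0,380,620,-180,180,2)[:,:,::-1])
E
```

```text
18.0167 [ 0.42541543 -0.0030634   0.11495468]
top roll ((-40.66246795654297, 133.96841430664062), 33.564388275146484) 563
top box ((-1.7183647155761719, 1.503814697265625), (128.35647583007812, 128.34661865234375), 88.16590118408203) [[-68. -61.]
 [ 60. -65.]
 [ 64.  64.]
 [-64.  68.]] [48.04046693 51.71617423 55.28836053] 3023
side roll ((-42.36912536621094, 131.1581573486328), 36.180606842041016) 278
side box ((-2.9378814697265625, -0.8222427368164062), (131.6610870361328, 129.99111938476562), 88.62262725830078) [[-69. -65.]
 [ 60. -68.]
 [ 64.  63.]
 [-66.  67.]] [46.94338095 51.20381166 53.06785646] 1805
```

View pics/o4.png

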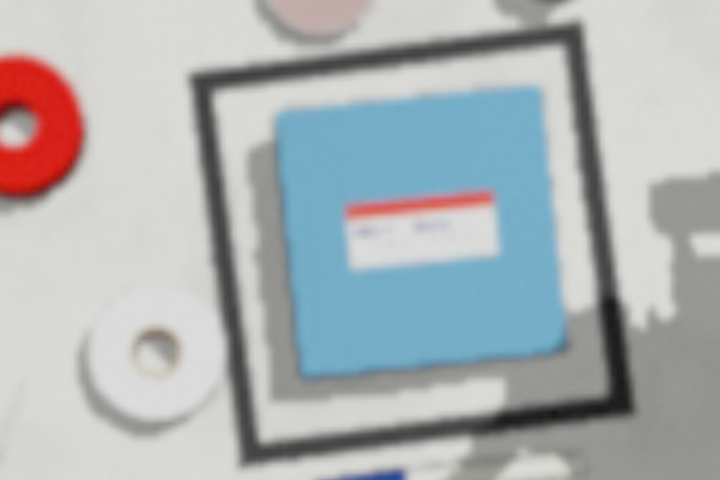

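View pics/side4.png

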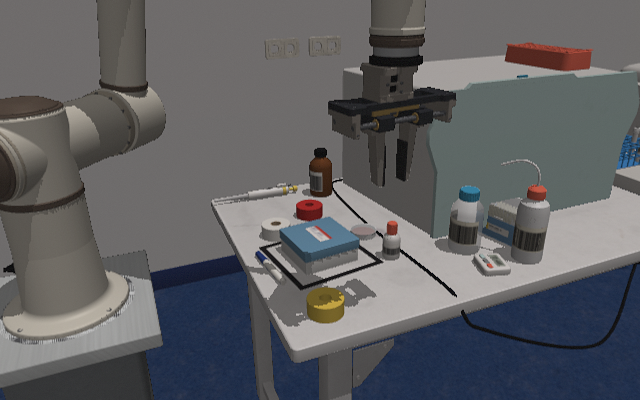

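The rectified top view shows the box lid up, its corners at about (276, 112), (542, 88), (567, 348) and (302, 376) px, all well inside the tape. The roll lies at (156, 352) px, outside the inner edge. The arm is clear of everything, so I'll hand in.

```bash
python3 - <<'E'
from bench import workorder
print(workorder.job_done())
E
```

```text
the job is handed in; nothing more can be done
None
```

The job is done and handed in at about 18 s of the 45 s allowed; no verdict was reported. I slid the white label roll along the square's +y side with the half-open fingertips. With the roll clear, I pushed the box near its top (z ≈ 118 mm) so it toppled onto its underside.

Last checks from both cameras:
- **Box:** it lies lid up, with its centre about (−2, +1) mm from the square's centre. Its corners are within about 69 mm on each axis, against the 91 mm limit. The lid is at about 52 mm, so it lies flat.
- **Roll:** it lies flat at y ≈ 134 mm from the top camera and 131 mm from the side camera, so the two disagree by about 3 mm. Both are over the 121 mm limit.
- **Everything else:** the bystanders look unmoved in the pictures, though I did not measure them. The arm ended well clear of everything, and the forces I read at the stops never rose above the sensor noise of about 1.5 N.

No check failed.

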